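# Stopper a curved row of vials

### The job

Run a fingertip along the curved row of five vials and gently press each grey stopper down until it is fully home on its glass rim, one after another along the row, starting at the end of the tray with the pull tab. Only press: do not lift, tip or shove the tray about, and leave the loose vial, the well plate, the bottle and the forceps where they are. Finish with the hand clear.

Things in the scene. Friction and masses are not known exactly. Their poses are not given: they have to be found in the camera images.
- tray: Loose curved aluminium tray, about 0.8 kg, any yaw: 24 mm high, 44 wide, 237 long along its arc (radius 150, hollow side to its -x), holding 5 fixed glass vials, 24 mm across, 42 apart, rims 55 mm up. Origin: underside, mid-arc, z up. Stopper 3 at x +11, y 0 mm; 1 at x -12, y +80; 5 at x -12, y -80. A flat pull tab with upturned end sticks out of its +y end, beyond stopper 1.
- top1 (a point): Centre of the flat top of stopper 1 (the one next to the pull tab): grey rubber stopper, round flange 20 mm across and 4 mm thick, with a narrower plug below. It starts standing 5 to 7 mm proud of the vial's rim (top 64 to 66 mm above the bench) and is 59 mm above the bench when fully home. It moves with the stopper.
- top2 (a point): Centre of the flat top of stopper 2: grey rubber stopper, round flange 20 mm across and 4 mm thick, with a narrower plug below. It starts standing 5 to 7 mm proud of the vial's rim (top 64 to 66 mm above the bench) and is 59 mm above the bench when fully home. It moves with the stopper.
- top3 (a point): Centre of the flat top of stopper 3: grey rubber stopper, round flange 20 mm across and 4 mm thick, with a narrower plug below. It starts standing 5 to 7 mm proud of the vial's rim (top 64 to 66 mm above the bench) and is 59 mm above the bench when fully home. It moves with the stopper.
- top4 (a point): Centre of the flat top of stopper 4: grey rubber stopper, round flange 20 mm across and 4 mm thick, with a narrower plug below. It starts standing 5 to 7 mm proud of the vial's rim (top 64 to 66 mm above the bench) and is 59 mm above the bench when fully home. It moves with the stopper.
- top5 (a point): Centre of the flat top of stopper 5 (the far end of the row): grey rubber stopper, round flange 20 mm across and 4 mm thick, with a narrower plug below. It starts standing 5 to 7 mm proud of the vial's rim (top 64 to 66 mm above the bench) and is 59 mm above the bench when fully home. It moves with the stopper.
- stopper1 (a joint): How far stopper 1 is pushed down, m: 0 is as far out as it goes, 0.007 is fully home with its flange resting on the glass rim (a hard stop). It slides straight down against about 4 N of friction and stays where it is left.
- stopper2 (a joint): How far stopper 2 is pushed down, m: 0 is as far out as it goes, 0.007 is fully home with its flange resting on the glass rim (a hard stop). It slides straight down against about 4 N of friction and stays where it is left.
- stopper3 (a joint): How far stopper 3 is pushed down, m: 0 is as far out as it goes, 0.007 is fully home with its flange resting on the glass rim (a hard stop). It slides straight down against about 4 N of friction and stays where it is left.
- stopper4 (a joint): How far stopper 4 is pushed down, m: 0 is as far out as it goes, 0.007 is fully home with its flange resting on the glass rim (a hard stop). It slides straight down against about 4 N of friction and stays where it is left.
- stopper5 (a joint): How far stopper 5 is pushed down, m: 0 is as far out as it goes, 0.007 is fully home with its flange resting on the glass rim (a hard stop). It slides straight down against about 4 N of friction and stays where it is left.
- spare_vial: Bystander: loose stoppered vial, 24 mm across, 59 mm high, 30 g, upright on the bench in the hollow of the tray's curve. Origin: centre of its underside, z up.
- well_plate: Bystander: loose clear 24-well plate, 128 x 86 x 18 mm. Origin: centre of its underside.
- bottle: Bystander: loose amber glass bottle, 60 mm across, 115 mm high. Origin: centre of its underside, z up.
- forceps: Bystander: loose steel forceps, about 120 mm long, 20 mm wide, 8 mm high, lying flat along their x axis. Origin: their middle, on the bench.

How it is judged:
By the outcome, as a careful person would: the job done as asked, in the order asked, and still so for the second after the job is handed in, with the robot touching nothing.
It also fails if it takes over 43 s, if anything falls off the work surface, if the arm or the gripper's body presses on something with over 40 N, if the wrist force passes 120 N, or if a joint passes its speed limit or range.

### The arm

A 6-joint arm with a two-finger parallel gripper is mounted at the origin on the work surface. World frame = base frame: x ahead of the robot, y to its left, z up, the work surface at z = 0. Lengths are in mm, angles in rad, forces in N, time in s.
With the tool pointing down it reaches from about 300 to 775 mm from the base axis. Payload 14.6 kg.
Tool frame: the origin (TCP) lies at the very end of the fingers, on their centre line; the grasp point (between the pads) lies 19 mm behind it; z points along the fingers, y is the line along which they close (so a half turn about z gives the same grasp; the last joint's range is limited). The gripper opens to 94 mm and grips with 3 to 60 N. Pads are 16 mm wide; open, the fingers measure 119 mm over their backs; the gripper's body (75 mm by 177 mm) begins 78 mm behind the grasp point.
Start: joints at [-1.338, 0.3, 1.521, -0, 1.321, -0.067], TCP at [162.424, -525.459, 205.446] pointing down, gripper open.
Joint ranges: [-3.03, 3.03], [-0.79, 2.21], [0.23, 2.52], [-1.04, 4.18], [0, 3.07], [-2.55, 2.55]. Speed limits (rad/s): [2.22, 2.22, 2.57, 3.14, 3.14, 3.14].

### API

Orientations are given as [roll, pitch, yaw] about the fixed x, y, z axes, in that order (R = Rz(yaw) Ry(pitch) Rx(roll)).
In Python, from cell import manip, camera, get_calibration gives the robot as it stands. The module is installed in compiled form; this text tells all that it offers.
- The arm moves only by the tool jog_arm, never from a script. Its argument "plan" is one flat list of numbers, 6 for each row, row after row: the shift along the world's x, y, z in m, then the turn, a rotation vector about the world's x, y, z in degrees. A call has 1 to 20 rows; each row is the pose to reach, as a shift and turn from the pose commanded when the call began; what a row does not reach only later rows make up. A row lasts 1/10 s, in which the tool goes at most 50 mm and 8.59 degrees, less where a joint would pass 70% of its speed; a pose out of reach is approached as far as the arm can. A call with a gripper value outside its range is refused whole. "claw" is the finger opening in m, from 0 to 0.094, set as the call begins (left out, the last holds). The fingers move at their own pace and stop on an object; "force" is the grip in N (left out, the last holds). Time passes only in rows, so rows that repeat a pose let the fingers close. It gives the time, the measured TCP pose, the force, the opening and the grip force at its end, in the units of the state.
- manip.read_state(): the state, without advancing time (a new reading comes with each control period).
- camera(name): name is "scene" or "top"; returns (picture, depth): 480x640x3 uint8, red, green, blue; 480x640 float32, mm along the optical axis (not along the pixel's ray), 0 where there is no reading.
- get_calibration(name): a dict with "fx", "fy", "cx", "cy" (pixels), "k1" (the pictures are not rectified: a ray, as slopes to the right and down, at radius r is drawn at 1 + k1 r^2 times it, then the intrinsics apply), "origin" and "attitude" of the camera in the world. Camera axes: x right, y down, z forward; pixel columns grow to the right and rows downward; lengths in mm; the calibration is good to about 2 mm. A picture is of the moment at which its call begins. get_calibration takes no time and is no camera call.
- manip.sign_off(): hands the job in; it is judged then, once.
The state is a dict: "clock": time; "joints": joint angles; "qd": joint speeds; "effort": joint torques, N m; "eef_pos": TCP position; "eef_rot": TCP orientation; "wrist_force": force on the tool from outside, world axes, zero at the start; "moment": the same for the moment, N m; "finger_gap": finger opening in mm; "finger_force": force on a finger pad.
Only numpy, scipy, OpenCV 4.12 (cv2) and the standard library are available. Lean on these libraries where they do the work, as an engineer would, in place of code of your own. Each camera call takes 0.05 s, during which the arm holds its last target. There are 200 camera calls.

## Working session

There is one attempt and no reset: what is moved stays moved. The work goes in short steps, Python scripts to look and compute and a tool call to move; the robot and the scene stay as the last step left them, time stands still between calls to the robot, and variables do not carry over. Pictures are saved under pics/ and viewed, at most 10 in all, crops included, and the job is handed in when it is done.

Besides the shell and the picture viewer there is one more tool, called after "Call:" by a JSON object that holds its "op" and its "data", one argument or row to a line. jog_arm: Moves the arm, as the interface text tells. Its arguments: {"type":"object","properties":{"plan":{"type":"array"},"claw":{"type":"number"},"force":{"type":"number"}},"required":["plan"]}

```bash
mkdir -p pics
python3 - <<'E'
from cell import manip,camera,get_calibration
import cv2,numpy as np
for n in("top","scene"):
    p,d=camera(n);cv2.imwrite(f"pics/{n}0.png",p[:,:,::-1]);np.savez(f"pics/{n}0.npz",p=p,d=d)
    print(n,get_calibration(n))
s=manip.read_state();print(s)
E
```

```text
top {'fx': 466.9159699720155, 'fy': 466.9159699720155, 'cx': 322.99159099810777, 'cy': 240.987425841666, 'k1': 0.02994513260074173, 'origin': array([ 360.72006604,    9.39381215, 1110.60652368]), 'attitude': array([-2.94498182, -0.0151362 , -1.57738828])}
scene {'fx': 465.2748350507831, 'fy': 465.2748350507831, 'cx': 318.86675838839386, 'cy': 228.68696928246735, 'k1': -0.006244182524074447, 'origin': array([1039.28935443,  505.86583271,  572.12279473]), 'attitude': array([-2.17386081, -0.00685719,  2.36987961])}
{'clock': 0.1, 'joints': array([-1.33758715e+00,  3.00409179e-01,  1.52150384e+00, -2.65300550e-05,
        1.32071928e+00, -6.65776912e-02]), 'qd': array([-0.00074483, -0.00315725, -0.00327452,  0.0005006 , -0.0004941 ,
       -0.00028313]), 'effort': array([ 7.27749193e-05, -5.32644689e+01, -3.53284478e+01,  7.08851824e-02,
        2.34431477e-02, -6.50048241e-05]), 'eef_pos': array([ 162.37187135, -525.23950807,  204.9529742 ]), 'eef_rot': array([-3.14055360e+00, -4.35254297e-05,  2.99793426e-01]), 'wrist_force': array([-0.26115542,  0.60305925, -0.49119532]), 'moment': array([-0.05532259,  0.00382052,  0.05408007]), 'finger_force': 0.0, 'finger_gap': 93.81568675093575}
```

View pics/top0.png

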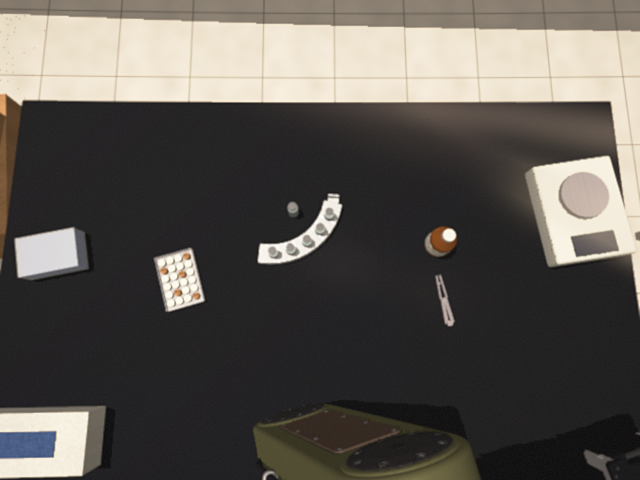

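View pics/scene0.png

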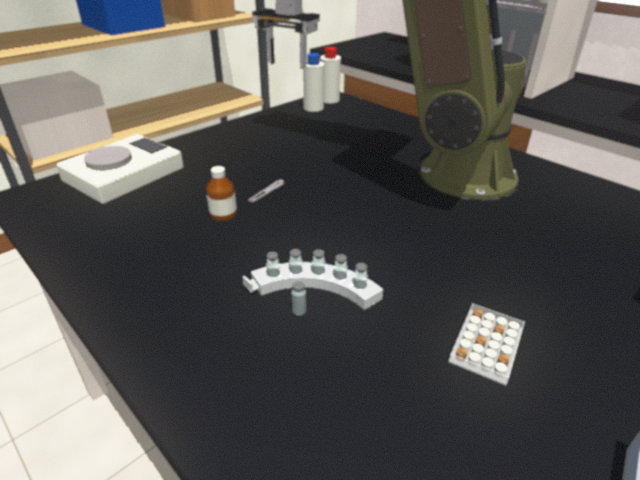

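The top view shows the tray with its tab at (333,198), stoppers from about (329,213) to (274,252), and the spare vial at (293,209). The scene view shows the stopper tops at about (272,256) to (361,268). Next I measure the stopper tops.

```bash
cat > h.py <<'E'
import numpy as np,cv2
from scipy.spatial.transform import Rotation as Ro
from cell import get_calibration
def rays(n,uv):
    c=get_calibration(n);K=np.array([[c['fx'],0,c['cx']],[0,c['fy'],c['cy']],[0,0,1]])
    q=cv2.undistortPoints(np.float64(uv).reshape(-1,1,2),K,np.array([c['k1'],0,0,0,0]))[:,0]
    return c['origin'],Ro.from_euler('xyz',c['attitude']).as_matrix(),np.c_[q,np.ones(len(q))]
def onplane(n,uv,z):
    o,R,q=rays(n,uv);w=q@R.T;return o+w*((z-o[2])/w[:,2])[:,None]
def cloud(n,d):
    v,u=np.mgrid[:480,:640];o,R,q=rays(n,np.c_[u.ravel(),v.ravel()])
    return (o+(q*d.reshape(-1,1))@R.T).reshape(480,640,3)
E
python3 - <<'E'
from h import *
out=[]
for n,b in(("top",(250,180,350,275)),("scene",(235,240,395,325))):
    f=np.load(f"pics/{n}0.npz");W=cloud(n,f['d']);x0,y0,x1,y1=b
    m=np.zeros((480,640),np.uint8);m[y0:y1,x0:x1]=((W[...,2]>57)&(W[...,2]<72))[y0:y1,x0:x1]
    k,l,s,c=cv2.connectedComponentsWithStats(m,connectivity=4)
    for i in range(1,k):
        if s[i,4]>5: print(n,c[i].round(1),s[i],np.median(W[l==i],0).round(1))
    p=f['p'][y0:y1,x0:x1,::-1];p=cv2.resize(p,(800,int(800*(y1-y0)/(x1-x0))//1),interpolation=cv2.INTER_CUBIC)
    cv2.imwrite(f"pics/{n}0c.png",p[:600])
    if n=="top":cv2.imwrite("pics/top0c.png",cv2.resize(p,(630,598)))
E
```

```text
top [291.4 205.5] [288 202   8   8  52] [654.4  65.9  59.9]
top [328.3 210.8] [325 207   8   9  57] [639.3 -19.9  66.1]
top [319.1 225.7] [315 222   9   9  58] [604.1   1.1  65.9]
top [305.8 237.9] [302 234   9  10  56] [576.   31.   66.6]
top [289.6 246.2] [286 242   8   9  59] [557.1  67.5  65.9]
top [271.1 249.6] [267 246   9   9  59] [548.9 110.3  65.9]
scene [294.8 252.7] [290 249  11   9  73] [605.8   3.1  63.4]
scene [317.8 252.9] [313 249  11   9  73] [576.8  33.2  64.2]
scene [271.4 255.5] [266 252  11   9  73] [642.  -18.6  64.6]
scene [340.1 257.7] [335 254  11   9  77] [558.5  70.8  64.5]
scene [360.5 266.7] [355 263  12   9  83] [550.9 111.5  64.1]
scene [297.9 284.8] [292 281  12   9  65] [655.2  67.   58.2]
```

View pics/top0c.png

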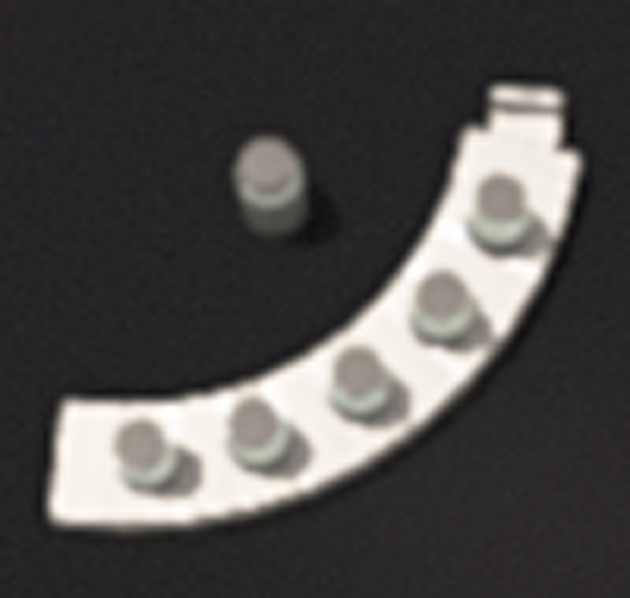

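View pics/scene0c.png

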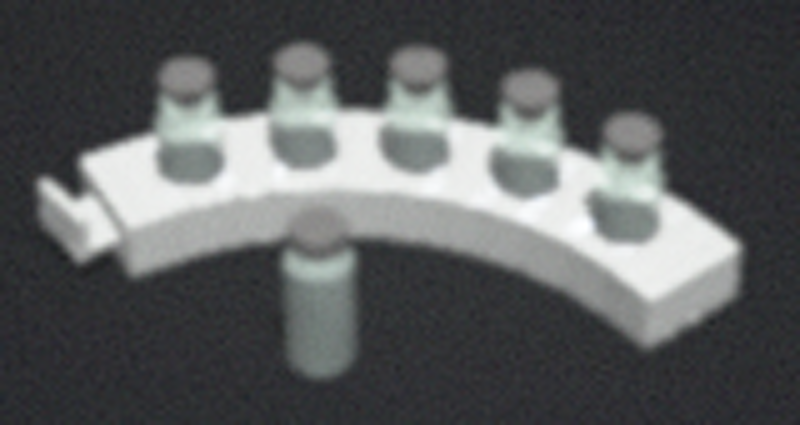

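The five tops agree between the two views to about 3 mm, with 41 mm spacing and heights of 64–66 mm. Stopper 1 is at (641,-19), next to the tab. I'm closing the fingers and approaching high above it.

Call:
{"op": "jog_arm", "data": {
  "plan": [0.03,0.032,0,0,0,0,0.06,0.064,0,0,0,0,0.09,0.096,0,0,0,0,0.12,0.128,0,0,0,0,0.15,0.16,0,0,0,0,0.18,0.192,0,0,0,0,0.21,0.224,0,0,0,0,0.24,0.256,0,0,0,0,0.27,0.288,0,0,0,0,0.3,0.32,0,0,0,0,0.33,0.352,0,0,0,0,0.36,0.384,0,0,0,0,0.39,0.416,0,0,0,0,0.42,0.448,0,0,0,0,0.45,0.478,0,0,0,0,0.47,0.498,0,0,0,0,0.478,0.506,-0.03,0,0,0,0.478,0.506,-0.065,0,0,0,0.478,0.506,-0.095,0,0,0,0.478,0.506,-0.115,0,0,0],
  "claw": 0,
  "force": 20
}}

```text
clock: 2.1
eef_pos: [639.4, -19.2, 87.5]
eef_rot: [-3.14, 0.003, 0.3]
wrist_force: [-0.5, 0.8, 0.1]
finger_gap: 0.3
finger_force: 0.0
```

Run:
```python
from cell import manip,camera
import cv2
s=manip.read_state();print(s['eef_pos'],s['qd'].round(3))
a=camera("scene")[0][200:330,220:400,::-1]
cv2.imwrite("pics/s1.png",cv2.resize(a,(800,578),interpolation=cv2.INTER_CUBIC))
s=manip.read_state();print(s['eef_pos'])
```

```text
[639.39061774 -19.22905277  87.50892195] [-0.003  0.197  0.138  0.001 -0.351  0.   ]
[638.30557534 -19.24505842  84.73948408]
```

View pics/s1.png

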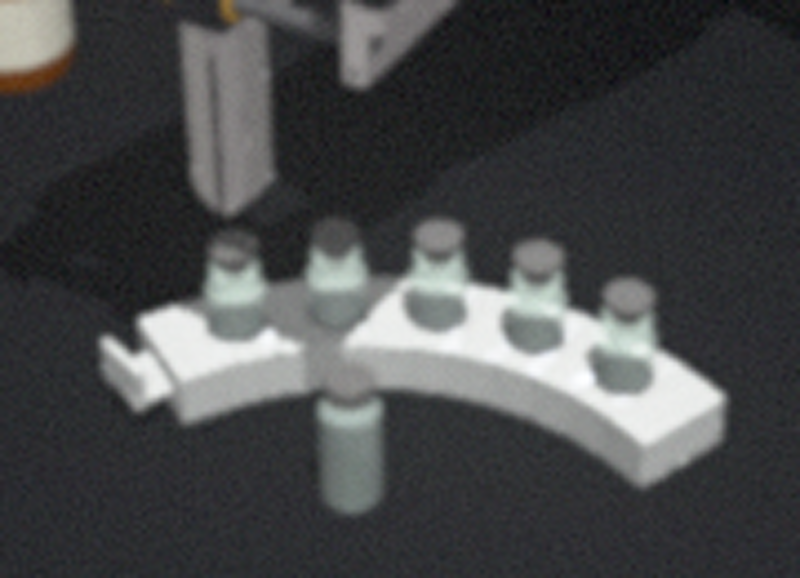

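The crop shows the closed fingertip at (228,213), directly above stopper 1 at (233,240). I'll let the arm settle to see how far it sits from the commanded pose.

Call:
{"op": "jog_arm", "data": {
  "plan": [0.001,0,0,0,0,0,0.001,0,0,0,0,0,0.001,0,0,0,0,0,0.001,0,0,0,0,0]
}}

```text
clock: 2.55
eef_pos: [641.8, -19.5, 91.6]
eef_rot: [3.141, -0.002, 0.3]
wrist_force: [-0.3, 0.0, -0.3]
finger_gap: 0.8
finger_force: 0.0
```

Call:
{"op": "jog_arm", "data": {
  "plan": [0,0,-0.007,0,0,0,0,0,-0.014,0,0,0,0,0,-0.019,0,0,0,0,0,-0.022,0,0,0,0,0,-0.024,0,0,0,0,0,-0.026,0,0,0,0,0,-0.028,0,0,0,0,0,-0.0295,0,0,0,0,0,-0.031,0,0,0,0,0,-0.0315,0,0,0,0,0,-0.0315,0,0,0,0,0,-0.0315,0,0,0]
}}

```text
clock: 3.75
eef_pos: [641.4, -19.5, 59.3]
eef_rot: [3.142, -0.0, 0.3]
wrist_force: [-4.8, 0.7, 6.3]
finger_gap: 0.2
finger_force: 3.2
```

Call:
{"op": "jog_arm", "data": {
  "plan": [0,0,-0.0005,0,0,0,0,0,-0.001,0,0,0,0,0,-0.0015,0,0,0,0,0,-0.0015,0,0,0,0,0,-0.0015,0,0,0]
}}

```text
clock: 4.25
eef_pos: [641.6, -19.4, 59.1]
eef_rot: [3.141, -0.001, 0.3]
wrist_force: [-10.8, 0.1, 17.8]
finger_gap: 0.3
finger_force: 9.1
```

Stopper 1 is home: it is at a hard stop at z 59.1 with 18 N. Next is stopper 2.

Call:
{"op": "jog_arm", "data": {
  "plan": [0,0,0.004,0,0,0,0,0,0.014,0,0,0,0,0,0.022,0,0,0,-0.009,0.005,0.025,0,0,0,-0.02,0.012,0.025,0,0,0,-0.03,0.018,0.025,0,0,0,-0.036,0.021,0.025,0,0,0,-0.036,0.021,0.022,0,0,0,-0.036,0.021,0.017,0,0,0,-0.036,0.021,0.012,0,0,0,-0.036,0.021,0.009,0,0,0,-0.036,0.021,0.007,0,0,0,-0.036,0.021,0.005,0,0,0,-0.036,0.021,0.0035,0,0,0,-0.036,0.021,0.002,0,0,0,-0.036,0.021,0.001,0,0,0,-0.036,0.021,0.0005,0,0,0,-0.036,0.021,0.0003,0,0,0,-0.036,0.021,0.0003,0,0,0,-0.036,0.021,0.0003,0,0,0]
}}

```text
clock: 6.25
eef_pos: [605.5, 1.4, 59.1]
eef_rot: [3.141, -0.0, 0.3]
wrist_force: [-9.4, -1.7, 16.6]
finger_gap: 0.5
finger_force: 8.5
```

Call:
{"op": "jog_arm", "data": {
  "plan": [0,0,0.004,0,0,0,0,0,0.014,0,0,0,0,0,0.022,0,0,0,-0.008,0.008,0.025,0,0,0,-0.016,0.017,0.025,0,0,0,-0.024,0.026,0.025,0,0,0,-0.029,0.031,0.025,0,0,0,-0.029,0.031,0.022,0,0,0,-0.029,0.031,0.017,0,0,0,-0.029,0.031,0.012,0,0,0,-0.029,0.031,0.009,0,0,0,-0.029,0.031,0.007,0,0,0,-0.029,0.031,0.005,0,0,0,-0.029,0.031,0.0035,0,0,0,-0.029,0.031,0.002,0,0,0,-0.029,0.031,0.001,0,0,0,-0.029,0.031,0.0005,0,0,0,-0.029,0.031,0.0002,0,0,0,-0.029,0.031,0.0002,0,0,0,-0.029,0.031,0.0002,0,0,0]
}}

```text
clock: 8.25
eef_pos: [576.5, 32.4, 59.1]
eef_rot: [3.141, -0.0, 0.3]
wrist_force: [-8.8, -2.9, 16.5]
finger_gap: 0.4
finger_force: 8.1
```

Run:
```python
from h import *
from cell import camera
p,d=camera("scene");cv2.imwrite("pics/s2.png",cv2.resize(p[200:330,220:400,::-1],(800,578),interpolation=cv2.INTER_CUBIC))
W=cloud("scene",d);m=np.zeros((480,640),np.uint8);m[245:300,235:395]=((W[...,2]>54)&(W[...,2]<72))[245:300,235:395]
k,l,s,c=cv2.connectedComponentsWithStats(m,connectivity=4)
for i in range(1,k):
    if s[i,4]>20: print(c[i].round(1),s[i],np.median(W[l==i],0).round(1))
```

```text
[317.5 255.2] [310 250  17  11  92] [583.2  38.1  64.8]
[294.7 255.1] [290 252  11   8  70] [605.6   3.   58. ]
[340.  258.9] [335 254  11  12 101] [559.6  71.4  64. ]
[271.8 258.3] [267 255  11   8  71] [640.8 -19.1  57.5]
[360.5 267.8] [355 263  12  12 104] [551.3 112.6  63.9]
[297.8 285.3] [292 281  12  10  91] [656.6  67.5  57.7]
```

View pics/s2.png

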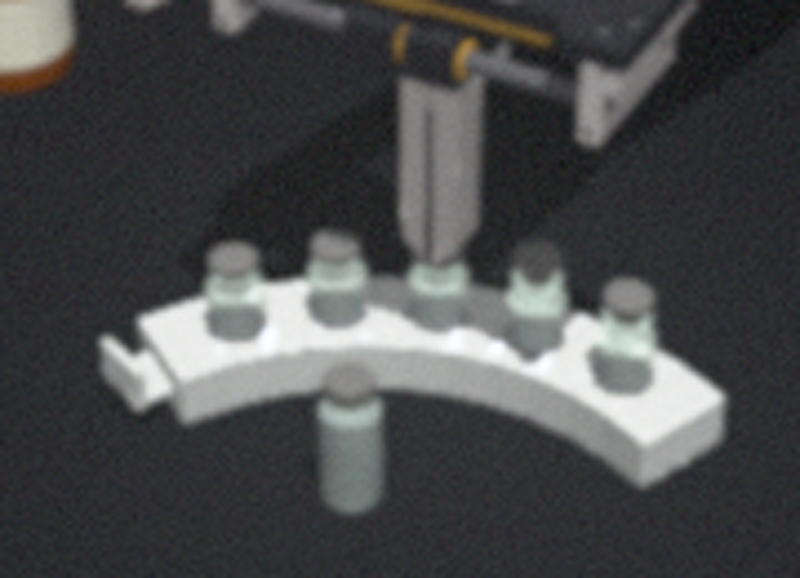

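The crop shows stoppers 1 and 2 down at (233,258) and (335,245), with the fingertip on stopper 3 at (438,255) and the tray unmoved. Next is stopper 4.

Call:
{"op": "jog_arm", "data": {
  "plan": [0,0,0.004,0,0,0,0,0,0.014,0,0,0,0,0,0.022,0,0,0,-0.005,0.01,0.025,0,0,0,-0.01,0.02,0.025,0,0,0,-0.015,0.03,0.025,0,0,0,-0.019,0.037,0.025,0,0,0,-0.019,0.037,0.022,0,0,0,-0.019,0.037,0.017,0,0,0,-0.019,0.037,0.012,0,0,0,-0.019,0.037,0.009,0,0,0,-0.019,0.037,0.007,0,0,0,-0.019,0.037,0.005,0,0,0,-0.019,0.037,0.0035,0,0,0,-0.019,0.037,0.002,0,0,0,-0.019,0.037,0.001,0,0,0,-0.019,0.037,0.0005,0,0,0,-0.019,0.037,0.0001,0,0,0,-0.019,0.037,0.0001,0,0,0,-0.019,0.037,0.0001,0,0,0]
}}

```text
clock: 10.3
eef_pos: [557.6, 69.4, 59.1]
eef_rot: [3.141, -0.001, 0.3]
wrist_force: [-7.4, -3.9, 16.4]
finger_gap: 0.1
finger_force: 7.8
```

Call:
{"op": "jog_arm", "data": {
  "plan": [0,0,0.004,0,0,0,0,0,0.014,0,0,0,0,0,0.022,0,0,0,-0.002,0.01,0.025,0,0,0,-0.004,0.021,0.025,0,0,0,-0.006,0.033,0.025,0,0,0,-0.007,0.042,0.025,0,0,0,-0.007,0.042,0.022,0,0,0,-0.007,0.042,0.017,0,0,0,-0.007,0.042,0.012,0,0,0,-0.007,0.042,0.009,0,0,0,-0.007,0.042,0.007,0,0,0,-0.007,0.042,0.005,0,0,0,-0.007,0.042,0.0035,0,0,0,-0.007,0.042,0.002,0,0,0,-0.007,0.042,0.001,0,0,0,-0.007,0.042,0.0005,0,0,0,-0.007,0.042,0.0001,0,0,0,-0.007,0.042,0.0001,0,0,0,-0.007,0.042,0.0001,0,0,0]
}}

```text
clock: 12.3
eef_pos: [550.6, 111.4, 59.1]
eef_rot: [3.141, -0.001, 0.3]
wrist_force: [-7.2, -3.0, 14.3]
finger_gap: 0.8
finger_force: 7.2
```

All five are at their hard stops. I'm lifting clear and checking.

Call:
{"op": "jog_arm", "data": {
  "plan": [0,0,0.004,0,0,0,0,0,0.014,0,0,0,0,0,0.034,0,0,0,0,0,0.06,0,0,0,0,0,0.09,0,0,0,-0.03,0,0.12,0,0,0,-0.07,0,0.14,0,0,0,-0.11,0,0.15,0,0,0,-0.14,0,0.15,0,0,0,-0.15,0,0.15,0,0,0,-0.15,0,0.15,0,0,0,-0.15,0,0.15,0,0,0,-0.15,0,0.15,0,0,0,-0.15,0,0.15,0,0,0]
}}

```text
clock: 13.7
eef_pos: [401.0, 111.5, 207.8]
eef_rot: [-3.142, 0.001, 0.299]
wrist_force: [0.1, 0.4, 0.4]
finger_gap: 0.8
finger_force: 0.0
```

Run:
```python
from h import *
from cell import camera,manip
p,d=camera("scene");cv2.imwrite("pics/s3.png",p[:,:,::-1])
W=cloud("scene",d);m=np.zeros((480,640),np.uint8);m[245:300,235:395]=((W[...,2]>54)&(W[...,2]<72))[245:300,235:395]
k,l,s,c=cv2.connectedComponentsWithStats(m,connectivity=4)
for i in range(1,k):
    if s[i,4]>20: print(c[i].round(1),s[i],np.median(W[l==i],0).round(1))
s=manip.read_state();print(s['eef_pos'],s['wrist_force'],s['clock'])
```

```text
[294.6 255.2] [290 252  11   8  72] [605.8   3.2  57.7]
[317.9 255.9] [313 252  11   9  73] [577.2  33.3  57.5]
[272.  258.5] [267 255  11   9  75] [641.5 -17.2  57.8]
[340.  260.9] [335 257  11   9  80] [558.3  70.6  57.5]
[360.4 269.7] [355 266  12   9  81] [550.9 111.8  57.8]
[297.6 285.2] [292 281  12  10  89] [656.9  66.7  57.6]
[400.8691693  111.48451467 207.78300991] [ 0.05139245  0.13696377 -1.55698499] 13.75
```

View pics/s3.png

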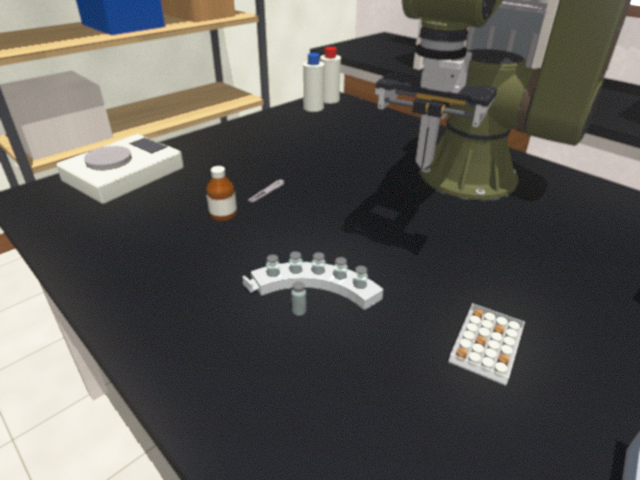

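The picture shows all five tops, (272,258) to (360,270), level with the spare vial's top, the tray and bystanders unmoved, and the hand clear at about (425,150).

```bash
python3 -c "
from cell import manip;print(manip.sign_off())"
```

```text
the job is handed in; nothing more can be done
None
```

All five stoppers were pressed home in order from the pull-tab end, each to a hard stop at about 59 mm with 14–18 N; the tray and bystanders did not visibly move, the hand is clear, and the job was handed in at about 14 s.

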